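Lay the rubbing block down against the stop

ROBOT

A 6-joint arm with a two-finger parallel gripper is mounted at the origin on a cart in front of the work surface, level with it; the furniture and walls round the work are solid. World frame = base frame: x ahead of the robot, y to its left, z up, the work surface at z = 0. Lengths are in mm, angles in rad, forces in N, time in s.
With the tool pointing down it reaches from about 350 to 975 mm from the base axis. Payload 7.1 kg.
Tool frame: the origin (TCP) lies midway between the tips of the shut fingers; the grasp point (between the pads) lies 19 mm behind it (ctrl.grip_point_offset is the distance from the TCP to the grasp point, in mm); z points along the fingers, y is the line along which they close (so a half turn about z gives the same grasp; the last joint's range is limited). The gripper opens to 88 mm and grips with 3 to 60 N. Pads are 20 mm wide; open, the fingers measure 115 mm over their backs; the gripper's body (75 mm by 178 mm) begins 61 mm behind the grasp point.
Start: joints at [1.184, 0.423, 1.63, -0, 1.089, -0.019], TCP at [224.695, 583.195, 222.675] pointing down, gripper open.
Joint ranges: [-3, 3], [-0.9, 2.11], [0.09, 2.58], [-1.31, 4.45], [0.11, 2.69], [-2.54, 2.54]. Speed limits (rad/s): [2.39, 2.39, 3.01, 3.14, 3.14, 3.14].

INTERFACE

Orientations are given as a rotation vector (axis times angle).
In Python, from workcell import get_obs, optics, close_job, spotter, ctrl gives the robot as it stands. The module is installed in compiled form; this text tells all that it offers.
- The arm moves only by the tool move_arm, never from a script. Its argument "rows" is a list of rows, each a list of 5 numbers: the shift along the tool's x, y, z in cm, then the turn about the tool's z in degrees, then the opening in per cent of the stroke, from 0 (shut) to 100 (fully open). A call has 1 to 10 rows; each row shifts and turns the commanded pose from where the row before left it, along the tool's axes as they then stand; what a row does not reach is not made up. A row lasts 1/8 s, in which the tool goes at most 62.5 mm and 10.7 degrees, less where a joint would pass 70% of its speed; a pose out of reach is approached as far as the arm can. A call with a gripper value outside its range is refused whole. The fingers move at their own pace and stop on an object; the grip force is fixed at half the most. Time passes only in rows, so rows that do not move let the fingers close. It gives the time, the measured TCP pose, the force, the opening and the grip force at its end, in the units of the state.
- get_obs(): the state, without advancing time (a new reading comes with each control period).
- optics.get_image(name): name is "side" or "top"; returns the picture (420x560x3 uint8, blue, green, red); there is no depth.
- optics.calibration(name): a dict with "camera_matrix" (3x3 intrinsics, pixels), "xyz" and "orientation" of the camera in the world. Camera axes: x right, y down, z forward; pixel columns grow to the right and rows downward; lengths in mm; the calibration is good to about 2 mm. A picture is of the moment at which its call begins. calibration takes no time and is no camera call.
- close_job(): hands the job in; it is judged then, once.
Trained networks look in the newest picture that a camera, given by its name, has taken for a name from the list of things; names that differ only in an ending like _2 or _b are one class to them, and where a whole thing is asked for, a point or a joint stands for the part that bears it (a point fixed in the world has none). Each returns a list of dicts, best first, with "conf" (0 to 1); they miss things now and then, are a little off and sometimes report something else, mostly with a low value. They report only what shows in the picture. A call takes as long as a camera call. They do not tell look-alikes from the thing itself.
- spotter.find_in(camera, label): "point" ([column, row] in pixels, amid what is visible of it).
- spotter.regions_of(camera, label): "region" (420x560 bool, what is visible of it) and "point" ([column, row] in pixels, amid what is visible of it).
The state is a dict: "t": time; "qpos": joint angles; "qvel": joint speeds; "joint_torque": joint torques, N m; "ee_pos": TCP position; "orientation": TCP orientation; "ft_force": force on the tool from outside, world axes, zero at the start; "moment": the same for the moment, N m; "width": finger opening in mm; "grasp_force": force on a finger pad.
Only numpy, scipy, OpenCV 4.12 (cv2) and the standard library are available. Lean on these libraries where they do the work, as an engineer would, in place of code of your own. Each camera call takes 0.05 s, during which the arm holds its last target. There are 200 camera calls.

TASK

A rubbing block has been left standing on end in the channel of the wooden stop board. With the fingers, push it over where it stands so that it lies flat, lengthwise in the channel, towards the end stop; then push it along the channel until its end is up against the stop, ready for dressing. Only push it, do not pick it up or carry it, and leave the other things on the bench as they are.

Things in the scene. Friction and masses are not known exactly. Their poses are not given: they have to be found in the camera images.
- stop_board: Pale wooden board fixed on the bench, 260 mm long (x), 90 mm wide (y), 12 mm thick, with a darker cross piece (end stop) at one end. Origin: centre of its underside. Its x axis points along the channel to the stop. The channel floor is 12 mm above the bench, 52 mm wide between two side strips (each 12 mm wide, 8 mm high above the floor), and open at the other end, x = -130 mm.
- stop_face (a point): Middle of the end stop's face where it meets the channel floor, 12 mm above the bench, 105 mm along the board's x axis from its origin. The stop is 90 mm wide, 25 mm thick, and its top is 36 mm above the bench.
- block: Reddish-brown rubbing block, a plain box 36 x 90 x 27 mm (x, y, z), about 80 g, loose. It starts on end in the channel near its open end (55 to 80 mm before the board's middle): its 90 mm length (y) upright, 27 mm thickness (z) along the channel, 36 mm width (x) across it, within 0.06 rad; top 102 mm above the bench. A light push high up tips it. Origin: centre of one 36 x 90 mm face.
- block_mid (a point): The middle of the rubbing block's volume: 57 mm above the bench while it stands, 25.5 mm above the bench when it lies flat in the channel; lying against the stop it is 45 mm before the stop's face. Just tipped, its leading end is still some 50 to 85 mm short of the stop; it then slides easily.
- clamp_top (a point): Top of the fixed grey screw clamp that stands on the bench, 212 mm above it, in the middle of its 80 mm T-bar (which lies level); the clamp's foot and arm reach 100 mm to the right of this point. An obstacle: keep clear.
- strap_foot (a point): Lower end of a stiff dark strap that hangs slanting at the left edge of the bench. From here it rises in a straight line to a point 150 mm farther ahead (x), 210 mm farther right (-y) and 550 mm up. An obstacle: keep the arm clear.
- spare_block: A thicker dark wooden block, 45 x 76 x 30 mm, standing on end on the bench beside the board (76 mm tall). Leave alone. Origin: centre of one 45 x 76 mm face.
- coupler: Quick coupler, 26 x 88 x 26 mm, lying on the bench beside the board. Leave alone. Origin: centre of its underside.
- disc: Round sanding disc, 75 mm across, 9 mm high with its hub, lying on the bench left of the board. Leave alone. Origin: centre of its underside.
- oil_bottle: Oil bottle with spout, 37 x 53 x 146 mm tall, standing on the bench to the left. Leave alone. Origin: centre of its underside.
- flap_wheel: Flap wheel on a shank, 41 x 65 x 41 mm, lying on the bench left of the board. Leave alone. Origin: centre of its underside.
- punch: Steel punch, 9 x 120 x 9 mm, lying on the bench near its front left. Leave alone. Origin: centre of its underside.
Things that resemble listed ones, but are neither listed nor needed, are in the scene too. What is shaped like the block but green is not meant.

How it is judged:
By the outcome, as a careful person would: the job done as asked, in the order asked, and still so for the second after the job is handed in, with the robot touching nothing.
It also fails if it takes over 43 s, if anything falls off the work surface, if the arm or the gripper's body presses on something with over 40 N, if the wrist force passes 120 N, or if a joint passes its speed limit or range.

## Working session

There is one attempt and no reset: what is moved stays moved. The work goes in short steps, Python scripts to look and compute and a tool call to move; the robot and the scene stay as the last step left them, time stands still between calls to the robot, and variables do not carry over. Pictures are saved under pics/ and viewed, at most 10 in all, crops included, and the job is handed in when it is done.

Besides the shell and the picture viewer there is one more tool, called after "Emit:" by a JSON object that holds its "name" and its "arguments", one argument or row to a line. move_arm: Moves the arm, as the interface text tells. Its arguments: {"type":"object","properties":{"rows":{"type":"array","items":{"type":"array","items":{"type":"number"}}}},"required":["rows"]}

```bash
mkdir -p pics; cat > h.py <<'E'
import numpy as np,cv2
from scipy.spatial.transform import Rotation as R
from workcell import get_obs, optics, close_job, spotter, ctrl
def cam(n):
    c=optics.calibration(n); K=np.array(c["camera_matrix"],float); o=np.array(c["orientation"],float)
    Rm=R.from_rotvec(o).as_matrix() if o.size==3 else o.reshape(3,3)
    return K,Rm,np.array(c["xyz"],float)
def at_z(n,p,z):
    K,Rm,t=cam(n); d=Rm@np.linalg.solve(K,[p[0],p[1],1]); return t+d*(z-t[2])/d[2]
def proj(n,P):
    K,Rm,t=cam(n); q=(np.atleast_2d(P)-t)@Rm@K.T; return q[:,:2]/q[:,2:]
E
python3 - <<'E'
from h import *
np.set_printoptions(precision=1,suppress=True)
for n in("side","top"):
    cv2.imwrite(f"pics/{n}0.png",optics.get_image(n))
    print(n,cam(n)[2],optics.calibration(n)["orientation"])
    for l in("block","stop_board","spare_block","clamp_top","strap_foot","stop_face"):
        try: print(l,[(np.round(d["point"]),round(d["conf"],2)) for d in spotter.find_in(n,l)[:4]])
        except Exception as e: print(l,e)
print(get_obs()["t"],get_obs()["orientation"])
E
```

```text
side [ 906.3 -453.6 1154. ] [-2.5 -0.8  0.2]
block [(array([200., 356.]), 0.85), (array([215., 292.]), 0.8), (array([181., 330.]), 0.68)]
stop_board [(array([242., 281.]), 0.96), (array([221., 259.]), 0.69)]
spare_block [(array([240., 338.]), 0.96)]
clamp_top it knows: block, block_mid, coupler, disc, flap_wheel, oil_bottle, punch, spare_block, stop_board, stop_face
strap_foot it knows: block, block_mid, coupler, disc, flap_wheel, oil_bottle, punch, spare_block, stop_board, stop_face
stop_face [(array([246., 281.]), 0.59)]
top [ 444.3   58.2 1664.1] [-2.2  2.2 -0.1]
block [(array([394., 202.]), 0.68), (array([352., 222.]), 0.45)]
stop_board [(array([331., 212.]), 0.67)]
spare_block [(array([368., 188.]), 0.61)]
clamp_top it knows: block, block_mid, coupler, disc, flap_wheel, oil_bottle, punch, spare_block, stop_board, stop_face
strap_foot it knows: block, block_mid, coupler, disc, flap_wheel, oil_bottle, punch, spare_block, stop_board, stop_face
stop_face []
0.5 [-0.6 -3.1  0. ]
```

View pics/top0.png

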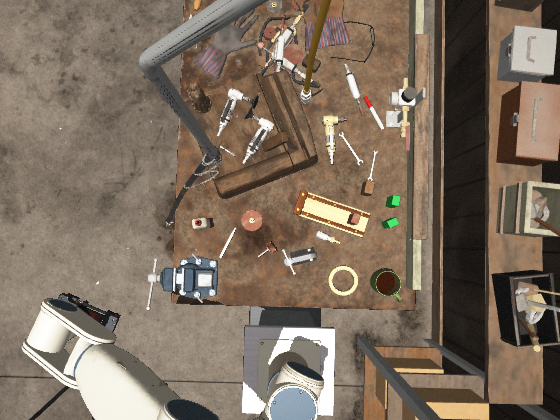

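View pics/side0.png

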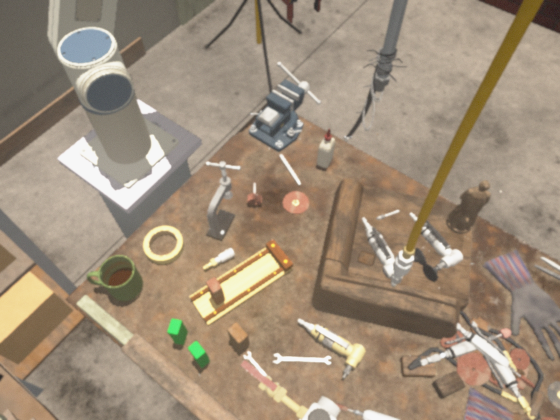

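Top view: board from (298,200) to (368,228), with the dark stop at its left end (~303,205) and the reddish block standing at ~(354,217). Candidates for the block are the reddish one in the channel (side 215,290), the green look-alikes (top 394,201 and 391,223; side 176,330 and 199,356) and the dark spare (top 368,188; side 238,337). I choose the one in the channel and check it in a crop.

```bash
python3 - <<'E'
from h import *
np.set_printoptions(precision=1,suppress=True)
a=cv2.imread("pics/side0.png")[225:365,150:310]; b=cv2.imread("pics/top0.png")[175:275,270:410]
a=cv2.resize(a,None,fx=2.5*1.0,fy=2.5,interpolation=cv2.INTER_CUBIC); b=cv2.resize(b,(400,286),interpolation=cv2.INTER_CUBIC)
c=np.zeros((350,800,3),np.uint8); c[:,:400]=a; c[:286,400:]=b; cv2.imwrite("pics/crop.png",c)
for n in("side","top"):
    optics.get_image(n)
    for l in("stop_board","block"):
        for d in spotter.regions_of(n,l)[:3]:
            m=d["region"].astype(np.uint8); r=cv2.minAreaRect(cv2.findNonZero(m)); 
            bx=cv2.boxPoints(r); print(n,l,round(d["conf"],2),np.round(d["point"]),r[1],[at_z(n,p,12 if l!="block" else 57)[:2] for p in bx], at_z(n,d["point"],57)[:2])
print("clamp top",at_z("top",(291,262),212),at_z("side",(223,166),212))
print("strap",at_z("top",(168,224),60),proj("top",[[600,470,50]]))
for n,p in(("top",(168,224)),("side",(349,136))):
    for z in(0,50,100,150,200,250): print(n,z,at_z(n,p,z)[:2])
print(get_obs()["t"])
E
```

```text
side stop_board 0.73 [243. 280.] (36.888858795166016, 105.68325805664062) [array([ 469.7, -247. ]), array([542.7,  20.7]), array([640.2, -17.8]), array([ 563.2, -274.2])] [ 566.4 -142.6]
side stop_board 0.45 [327. 151.] (16.00735092163086, 37.350486755371094) [array([487.8, 283.7]), array([430.8, 415.6]), array([478. , 431.6]), array([532.5, 299.6])] [509.2 313.5]
side block 0.87 [201. 356.] (24.684158325195312, 12.203404426574707) [array([ 568.6, -347.3]), array([ 576.8, -321.7]), array([ 632.6, -337.8]), array([ 624.2, -362.7])] [ 605.8 -342.9]
side block 0.85 [179. 328.] (19.402849197387695, 23.28342056274414) [array([ 516.8, -365.1]), array([ 490.1, -318.1]), array([ 533.4, -299.8]), array([ 558.9, -346.9])] [ 522.6 -325.2]
side block 0.64 [213. 291.] (26.14334487915039, 12.131877899169922) [array([ 495.3, -197.6]), array([ 510.6, -172.3]), array([ 569.3, -207.8]), array([ 554.2, -232.2])] [ 527.1 -208.8]
top stop_board 0.96 [330. 211.] (75.86695861816406, 26.655960083007812) [array([549.9,   4.4]), array([639.6, -25.4]), array([ 555. , -279.7]), array([ 465.7, -249. ])] [ 556.7 
[... 186 characters left out ...]
215.] (74.36058807373047, 26.266372680664062) [array([546.3,   3.6]), array([632.5, -24.4]), array([ 553.7, -267.4]), array([ 467.9, -238.7])] [ 544.2 -126.1]
top block 0.56 [353. 218.] (10.11928653717041, 12.016654968261719) [array([ 518.7, -184.4]), array([ 558.3, -196.7]), array([ 548.2, -229.9]), array([ 508.7, -217.6])] [ 535.2 -206.8]
clamp top [385.7   7.5 212. ] [388.   15.6 212. ]
strap [496.9 425.6  60. ] [[157.1 193.9]]
top 0 [498.9 439.4]
top 50 [497.3 427.9]
top 100 [495.6 416.5]
top 150 [494. 405.]
top 200 [492.3 393.6]
top 250 [490.7 382.1]
side 0 [510.1 445. ]
side 50 [527.3 406.1]
side 100 [544.4 367.2]
side 150 [561.6 328.2]
side 200 [578.8 289.3]
side 250 [595.9 250.4]
0.8
```

View pics/crop.png

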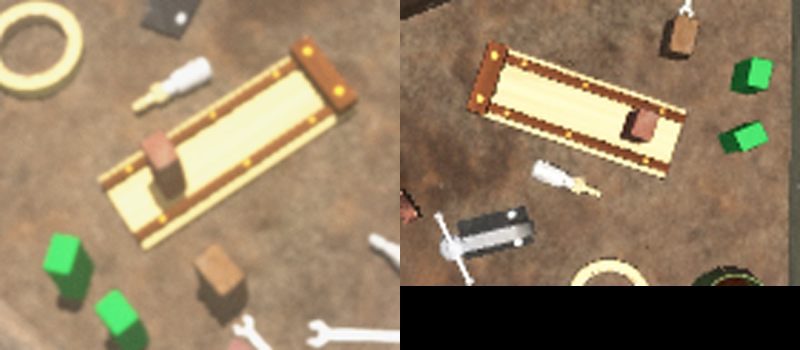

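The crop confirms the choice: the reddish block stands in the channel near the open end (side crop 160,165; top crop 643,125), with both green blocks and the brown spare outside the board.

```bash
python3 - <<'E'
from h import *
from scipy.optimize import least_squares
np.set_printoptions(precision=1,suppress=True)
T=lambda u,v:(270+(u-400)/2.857,175+v/2.857); S=lambda u,v:(150+u/2.5,225+v/2.5)
# board pts: open corners z20 (left=+y side, right=-y), stop outer corners z36
L=[(-130,45,20),(-130,-45,20),(130,45,36),(130,-45,36)]
top=[T(664,177),T(686,112),T(469,108),T(490,42)]
side=[S(101,179),S(145,249),S(307,38)if 0 else S(307,38),S(356,98)]
def P(v): c,s=np.cos(v[2]),np.sin(v[2]); return np.array([[v[0]+c*x-s*y,v[1]+s*x+c*y,z] for x,y,z in L])
for nm,sel in(("top",(1,0)),("side",(0,1)),("both",(1,1))):
    f=lambda v:np.r_[sel[0]*(proj("top",P(v))-top).ravel(),sel[1]*(proj("side",P(v))-side).ravel()]
    r=least_squares(f,[552,-137,1.25],x_scale=[1,1,.01]); print(nm,r.x,round(r.x[2],3),r.fun)
v=r.x; c,s=np.cos(v[2]),np.sin(v[2])
A=at_z("top",T(645,120),102);B=at_z("side",S(160,147),102)
for q in(A,B): d=q[:2]-v[:2]; print("block",q,"board x,y",d@[c,s],d@[-s,c])
n=[('spare',38),('coupler',13),('oil_bottle',70),('flap_wheel',20)]
for l,z in n:
    for k in("top","side"):
        D=spotter.find_in(k,l); print(l,k,[(at_z(k,d["point"],z)[:2],d["conf"]) for d in D[:2]]) if l!='spare' else 0
F=np.array([505,438,0]);print(proj("top",[F,F+[150,-210,550]]),proj("side",[F,F+[75,-105,275]]))
E
```

```text
top [ 551.4 -138.4    1.3] 1.265 [ 0.5  0.9  0.9 -0.6 -1.2  0.4 -0.1 -0.8 -0.  -0.  -0.  -0.  -0.  -0.
 -0.   0. ]
side [ 556.2 -136.4    1.3] 1.277 [ 0.  -0.   0.  -0.  -0.  -0.  -0.  -0.  -1.4  0.1  0.   0.6  0.2 -1.1
  1.2  0.1]
both [ 554.5 -137.1    1.3] 1.273 [ 0.3 -0.2  0.5 -1.8 -1.6 -0.2 -0.7 -1.4 -2.2 -0.4 -0.9  0.2 -0.3 -1.1
  0.6  0.2]
block [ 536.9 -208.5  102. ] board x,y -73.41994835581151 -4.160280396397382
block [ 532.2 -203.6  102. ] board x,y -70.16938918159732 1.7402186366227783Traceback (most recent call last):
  File "<stdin>", line 19, in <module>
ValueError: it knows: block, block_mid, coupler, disc, flap_wheel, oil_bottle, punch, spare_block, stop_board, stop_face
```

```bash
cat > plan.py <<'E'
from h import *
def rows(pts,turns,pos=None,Rm=None):
    """straight legs pts[(x,y,z)] each in n rows, turn deg per leg; prints rounded rows"""
    o=get_obs(); p=np.array(o["ee_pos"],float) if pos is None else pos; Rm=R.from_rotvec(o["orientation"]) if Rm is None else Rm
    for (q,n),tt in zip(pts,turns):
        d=(np.array(q)-p)/n
        for i in range(n):
            l=np.round(Rm.inv().apply((np.array(q)-p)/(n-i))/10,1); a=round(tt/n,1)
            p=p+Rm.apply(l*10); Rm=Rm*R.from_euler("z",a,degrees=True)
            print([*map(float,l),a,0],end=",")
        print("  ->",p.round(),Rm.as_matrix()[:2,1].round(3))
E
python3 - <<'E'
from plan import *
o=get_obs();M=R.from_rotvec(o["orientation"]).as_matrix();print(M.round(3),o["ft_force"])
y=M[:,1];ya=np.degrees(np.arctan2(y[1],y[0]));want=np.degrees(1.272)-90;turn=-(want-ya);print(ya,want,turn)
rows([((225,583,330),3),((420,150,330),10),((470,-120,330),6),((513,-271,200),4)],[0,60,turn-60,0])
E
```

```text
[[-0.933  0.36   0.   ]
 [ 0.36   0.933  0.   ]
 [-0.     0.    -1.   ]] [-0.70822541 -0.48233997  0.56179708]
68.9270162531974 -17.11976845935928 86.04678471255667
[-0.0, -0.0, -3.6, 0.0, 0],[-0.0, -0.0, -3.6, 0.0, 0],[-0.0, -0.0, -3.5, 0.0, 0],  -> [225. 583. 330.] [0.36  0.933]
[-3.4, -3.3, -0.0, 6.0, 0],[-3.7, -3.0, -0.0, 6.0, 0],[-4.0, -2.6, -0.0, 6.0, 0],[-4.2, -2.1, -0.0, 6.0, 0],[-4.5, -1.7, -0.0, 6.0, 0],[-4.6, -1.2, -0.0, 6.0, 0],[-4.7, -0.7, -0.0, 6.0, 0],[-4.7, -0.2, -0.0, 6.0, 0],[-4.8, 0.3, -0.0, 6.0, 0],[-4.7, 0.7, -0.0, 6.0, 0],  -> [420. 150. 330.] [0.988 0.155]
[-4.6, 0.1, -0.0, np.float64(4.3), 0],[-4.5, 0.5, -0.0, np.float64(4.3), 0],[-4.5, 0.8, -0.0, np.float64(4.3), 0],[-4.4, 1.1, -0.0, np.float64(4.3), 0],[-4.3, 1.5, -0.0, np.float64(4.3), 0],[-4.3, 1.8, -0.0, np.float64(4.3), 0],  -> [ 470. -120.  330.] [ 0.957 -0.29 ]
[-3.3, 2.1, 3.2, 0.0, 0],[-3.3, 2.1, 3.3, 0.0, 0],[-3.3, 2.2, 3.2, 0.0, 0],[-3.3, 2.1, 3.3, 0.0, 0],  -> [ 513. -271.  200.] [ 0.957 -0.29 ]
```

Emit:
{"name": "move_arm", "arguments": {
  "rows": [
    [0,0,-3.6,0,0],
    [0,0,-3.6,0,0],
    [0,0,-3.5,0,0],
    [-3.4,-3.3,0,6,0],
    [-3.7,-3,0,6,0],
    [-4,-2.6,0,6,0],
    [-4.2,-2.1,0,6,0],
    [-4.5,-1.7,0,6,0],
    [-4.6,-1.2,0,6,0],
    [-4.7,-0.7,0,6,0]
  ]
}}

```text
t: 2.05
ee_pos: [361.9, 278.4, 329.9]
orientation: [1.647, 2.675, 0.001]
ft_force: [0.8, 1.0, -0.6]
width: 0.3
grasp_force: 0.0
```

```bash
python3 - <<'E'
from plan import *
o=get_obs();print(o["t"],o["ee_pos"],o["ft_force"],o["width"],o["qpos"])
y=R.from_rotvec(o["orientation"]).as_matrix()[:,1];turn=np.degrees(np.arctan2(y[1],y[0]))+17.1
rows([((420,150,330),3),((470,-120,330),6),((513,-271,200),5)],[turn*.35,turn*.65,0])
E
```

```text
2.05 [361.94783546 278.39486417 329.9110642 ] [ 0.84184201  1.03605244 -0.61448602] 0.2688635346845505 [ 6.29607278e-01  4.49394040e-02  1.86726049e+00 -3.32299130e-05
  1.22871249e+00  1.62881519e-01]
[-4.7, -0.2, -0.0, np.float64(5.1), 0],[-4.7, 0.2, -0.0, np.float64(5.1), 0],[-4.6, 0.7, -0.0, np.float64(5.1), 0],  -> [420. 150. 330.] [0.98  0.198]
[-4.6, -0.1, -0.0, np.float64(4.7), 0],[-4.6, 0.3, -0.0, np.float64(4.7), 0],[-4.5, 0.7, -0.0, np.float64(4.7), 0],[-4.5, 1.0, -0.0, np.float64(4.7), 0],[-4.3, 1.4, -0.0, np.float64(4.7), 0],[-4.3, 1.8, -0.0, np.float64(4.7), 0],  -> [ 470. -121.  330.] [ 0.958 -0.288]
[-2.6, 1.7, 2.6, 0.0, 0],[-2.6, 1.7, 2.6, 0.0, 0],[-2.7, 1.7, 2.6, 0.0, 0],[-2.6, 1.7, 2.6, 0.0, 0],[-2.7, 1.6, 2.6, 0.0, 0],  -> [ 513. -271.  200.] [ 0.958 -0.288]
```

Emit:
{"name": "move_arm", "arguments": {
  "rows": [
    [-4.7,-0.2,0,5.1,0],
    [-4.7,0.2,0,5.1,0],
    [-4.6,0.7,0,5.1,0],
    [-4.6,-0.1,0,4.7,0],
    [-4.6,0.3,0,4.7,0],
    [-4.5,0.7,0,4.7,0],
    [-4.5,1,0,4.7,0],
    [-4.3,1.4,0,4.7,0],
    [-4.3,1.8,0,4.7,0]
  ]
}}

```text
t: 3.18
ee_pos: [471.3, -120.3, 329.9]
orientation: [2.521, 1.874, 0.001]
ft_force: [1.1, 1.5, -0.3]
width: 0.6
grasp_force: 0.0
```

Emit:
{"name": "move_arm", "arguments": {
  "rows": [
    [-2.6,1.7,2.6,0,0],
    [-2.6,1.7,2.6,0,0],
    [-2.7,1.7,2.6,0,0],
    [-2.6,1.7,2.6,0,0],
    [-2.7,1.6,2.6,0,0],
    [0,0,4,0,0],
    [0,0,4,0,0],
    [0,0,3.2,0,0],
    [0,0,0,0,0],
    [0,0,0,0,0]
  ]
}}

```text
t: 4.42
ee_pos: [514.8, -269.6, 88.8]
orientation: [2.517, 1.877, 0.001]
ft_force: [-0.4, 0.3, 1.2]
width: 0.3
grasp_force: 0.0
```

```bash
python3 - <<'E'
from plan import *
o=get_obs();print(o["t"],o["ee_pos"],o["ft_force"],o["width"])
a=optics.get_image("side")[215:355,130:290]; b=optics.get_image("top")[175:275,270:410]
c=np.zeros((350,800,3),np.uint8); c[:,:400]=cv2.resize(a,(400,350),interpolation=2); c[:286,400:]=cv2.resize(b,(400,286),interpolation=2); cv2.imwrite("pics/crop2.png",c)
M=R.from_rotvec(o["orientation"]).as_matrix(); print(M.round(3))
d=np.array(o["ee_pos"][:2])-[554.5,-137.1]; c,s=np.cos(1.272),np.sin(1.272); print("board frame",d@[c,s],d@[-s,c])
E
```

```text
4.425 [ 514.80666703 -269.62224146   88.75679573] [-0.41332439  0.28325277  1.23437767] 0.3371175519636497
[[ 0.285  0.958  0.001]
 [ 0.958 -0.285 -0.001]
 [-0.     0.001 -1.   ]]
board frame -138.33491021269307 -1.0760016166827844
```

View pics/crop2.png

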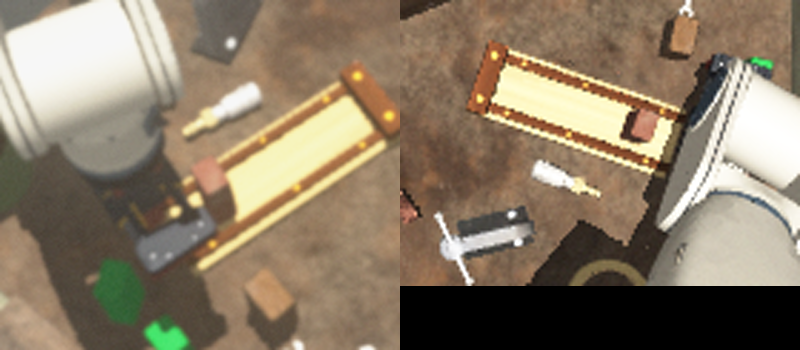

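The block (side crop 213,190) still stands untouched, and the shut fingers are behind it over the channel's open end. Next is the tipping push.

Emit:
{"name": "move_arm", "arguments": {
  "rows": [
    [2,0,0,0,0],
    [1.5,0,0,0,0],
    [0.5,0,0,0,0],
    [0.5,0,0,0,0],
    [0.5,0,0,0,0],
    [0.5,0,0,0,0],
    [0.5,0,0,0,0],
    [0.5,0,0,0,0],
    [0.5,0,0,0,0],
    [0.5,0,0,0,0]
  ]
}}

```text
t: 5.78
ee_pos: [535.6, -197.1, 87.7]
orientation: [2.518, 1.878, 0.0]
ft_force: [0.4, -0.7, 0.1]
width: 0.7
grasp_force: 0.0
```

```bash
python3 - <<'E'
from plan import *
o=get_obs()
a=optics.get_image("side")[215:355,130:290]; b=optics.get_image("top")[175:275,270:410]
c=np.zeros((350,800,3),np.uint8); c[:,:400]=cv2.resize(a,(400,350),interpolation=2); c[:286,400:]=cv2.resize(b,(400,286),interpolation=2); cv2.imwrite("pics/crop3.png",c)
d=np.array(o["ee_pos"][:2])-[554.5,-137.1]; c,s=np.cos(1.272),np.sin(1.272); print("board frame",d@[c,s],d@[-s,c],o["t"],o["ft_force"])
E
```

```text
board frame -62.88472125853777 0.43738097813634763 5.775 [ 0.36076232 -0.7255434   0.06382139]
```

View pics/crop3.png

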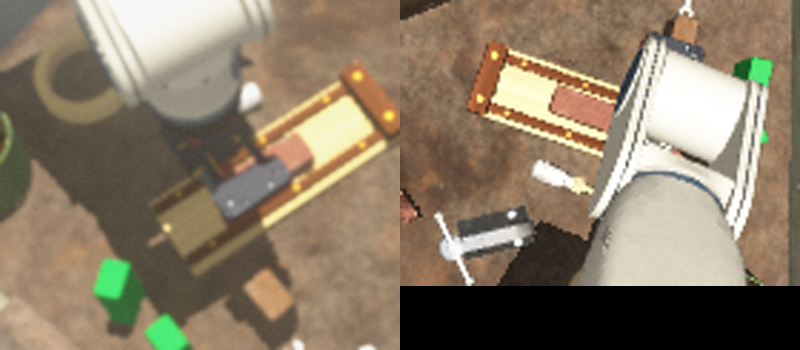

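The block lies flat lengthwise in the channel (top crop 550–615, ~100; side crop ~300,150 leading end), with free floor up to the stop. I back off, lower, and push low.

Emit:
{"name": "move_arm", "arguments": {
  "rows": [
    [-2.5,0,0,0,0],
    [-2.5,0,0,0,0],
    [0,0,0,0,0],
    [0,0,2.5,0,0],
    [0,0,2.5,0,0],
    [0,0,1.3,0,0],
    [0,0,0,0,0],
    [0,0,0,0,0]
  ]
}}

```text
t: 6.88
ee_pos: [521.8, -245.3, 25.3]
orientation: [2.518, 1.878, 0.001]
ft_force: [0.8, 0.3, 0.4]
width: 0.5
grasp_force: 0.0
```

```bash
python3 - <<'E'
from plan import *
o=get_obs(); v=[554.5,-137.1]
d=np.array(o["ee_pos"][:2])-v; c,s=np.cos(1.272),np.sin(1.272); print("board frame",d@[c,s],d@[-s,c],o["ee_pos"][2],o["t"],o["ft_force"])
im=optics.get_image("top"); hsv=cv2.cvtColor(im,cv2.COLOR_BGR2HSV)
for u,w in((552,95),): 
    q=at_z("top",(270+(u-400)/2.857,175+w/2.857),39)[:2]-v; print("lead",q@[c,s],q@[-s,c])
E
```

```text
board frame -113.08263360855591 -0.5944490384230556 25.332712946222976 6.875 [0.76283597 0.28805528 0.389498  ]
lead 34.156591672256525 -3.4062268290495465
```

Emit:
{"name": "move_arm", "arguments": {
  "rows": [
    [2,0,0,0,0],
    [1.5,0,0,0,0],
    [1,0,0,0,0],
    [1,0,0,0,0],
    [1,0,0,0,0],
    [1,0,0,0,0],
    [1,0,0,0,0],
    [1,0,0,0,0],
    [0.5,0,0,0,0],
    [0,0,0,0,0]
  ]
}}

```text
t: 8.18
ee_pos: [549.8, -149.0, 24.6]
orientation: [-2.518, -1.879, 0.0]
ft_force: [-0.3, -0.0, -0.0]
width: 0.7
grasp_force: 0.0
```

Emit:
{"name": "move_arm", "arguments": {
  "rows": [
    [0.4,0,0,0,0],
    [0.3,0,0,0,0],
    [0.2,0,0,0,0],
    [0,0,0,0,0]
  ]
}}

```text
t: 8.68
ee_pos: [552.3, -140.7, 24.7]
orientation: [-2.518, -1.878, 0.0]
ft_force: [-0.3, -0.1, -0.0]
width: 0.6
grasp_force: 0.0
```

```bash
cat > snap.py <<'E'
from plan import *
import sys
o=get_obs(); v=[554.5,-137.1]
a=optics.get_image("side")[215:355,150:310]; b=optics.get_image("top")[175:275,270:410]
k=np.zeros((350,800,3),np.uint8); k[:,:400]=cv2.resize(a,(400,350),interpolation=2); k[:286,400:]=cv2.resize(b,(400,286),interpolation=2); cv2.imwrite(f"pics/{sys.argv[1]}.png",k)
d=np.array(o["ee_pos"][:2])-v; c,s=np.cos(1.272),np.sin(1.272); print("board frame",d@[c,s],d@[-s,c],o["ee_pos"][2],o["t"],o["ft_force"])
E
python3 snap.py crop4
```

```text
board frame -4.112087518251029 1.0154474890561058 24.67158680817608 8.675 [-0.26287313 -0.12766949 -0.04773366]
```

View pics/crop4.png

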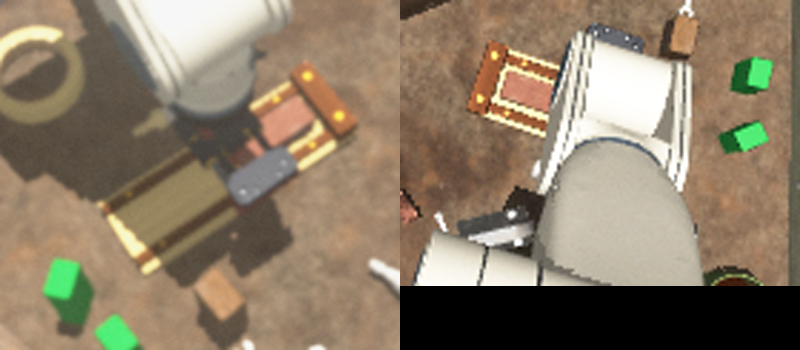

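The block's front end (top crop ~500,90) is a few mm short of the stop. I creep forward until the force shows contact.

Emit:
{"name": "move_arm", "arguments": {
  "rows": [
    [0.2,0,0,0,0],
    [0.2,0,0,0,0],
    [0.1,0,0,0,0],
    [0,0,0,0,0]
  ]
}}

```text
t: 9.28
ee_pos: [553.8, -135.9, 24.7]
orientation: [2.518, 1.878, 0.0]
ft_force: [-0.7, -0.1, -0.1]
width: 0.3
grasp_force: 0.0
```

Emit:
{"name": "move_arm", "arguments": {
  "rows": [
    [0.1,0,0,0,0],
    [0.1,0,0,0,0],
    [0.1,0,0,0,0],
    [0,0,0,0,0]
  ]
}}

```text
t: 9.78
ee_pos: [554.5, -133.1, 24.7]
orientation: [-2.518, -1.878, 0.0]
ft_force: [-0.3, -0.3, 0.8]
width: 0.2
grasp_force: 0.3
```

Emit:
{"name": "move_arm", "arguments": {
  "rows": [
    [0.1,0,0,0,0],
    [0.1,0,0,0,0],
    [0,0,0,0,0]
  ]
}}

```text
t: 10.15
ee_pos: [554.2, -132.8, 24.7]
orientation: [2.517, 1.879, -0.004]
ft_force: [-4.3, -11.2, 1.8]
width: 0.3
grasp_force: 5.9
```

Emit:
{"name": "move_arm", "arguments": {
  "rows": [
    [0.1,0,0,0,0],
    [0.1,0,0,0,0],
    [0,0,0,0,0]
  ]
}}

```text
t: 10.52
ee_pos: [553.9, -132.5, 24.7]
orientation: [2.516, 1.879, -0.007]
ft_force: [-8.0, -21.4, 4.4]
width: 0.4
grasp_force: 11.4
```

The force rises steadily along the channel, so the block is against the stop. I back straight off, lift and check.

Emit:
{"name": "move_arm", "arguments": {
  "rows": [
    [-0.4,0,0,0,0],
    [-1,0,0,0,0],
    [-2.5,0,0,0,0],
    [-2.5,0,0,0,0],
    [0,0,-4,0,0],
    [0,0,-5,0,0],
    [-4,0,-5,0,0],
    [-5,0,-5,0,0],
    [-5,0,0,0,0],
    [0,0,0,0,0]
  ]
}}

```text
t: 11.78
ee_pos: [498.8, -321.2, 208.5]
orientation: [2.52, 1.873, 0.001]
ft_force: [0.7, 0.6, -0.7]
width: 0.4
grasp_force: 0.0
```

```bash
python3 snap.py crop5
```

```text
board frame -192.31978096410214 -0.9681873339093342 208.48152435568315 11.775 [ 0.65478053  0.56182529 -0.7225569 ]
```

View pics/crop5.png

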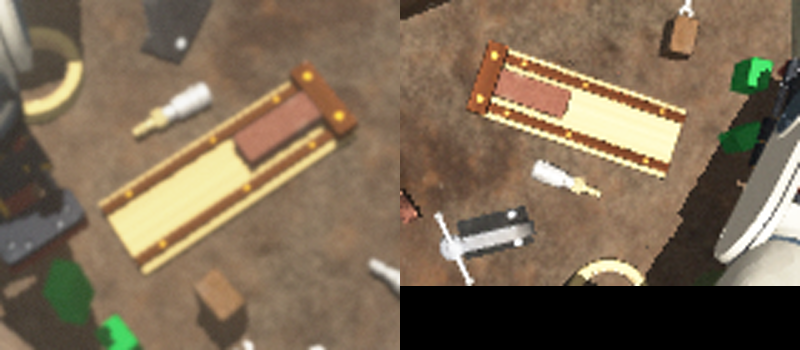

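The block lies flat with its end against the stop (top crop ~497,88 to 569,105), the other things have not moved, and the arm is clear.

```bash
python3 -c "from workcell import close_job; print(close_job())"
```

```text
the job is handed in; nothing more can be done
None
```

The rubbing block was tipped over in the channel and pushed up against the end stop; it lies flat and lengthwise, the arm is clear, the other things are unmoved, and the job was handed in at about 12 s of the 43 s allowed.

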